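Ballast a turned foot on the spring scale

ROBOT

A 7-joint arm with a two-finger parallel gripper is mounted at the origin on the work surface. World frame = base frame: x ahead of the robot, y to its left, z up, the work surface at z = 0. Lengths are in m, angles in rad, forces in N, time in s.
With the tool pointing down it reaches from about 0.425 to 0.95 m from the base axis. Payload 4.7 kg.
Tool frame: the origin (TCP) lies between the finger pads; the fingertips stand 25 mm ahead of it and the grasp point (between the pads) lies 6 mm ahead of it; z points along the fingers, y is the line along which they close (so a half turn about z gives the same grasp; the last joint's range is limited). The gripper opens to 85 mm and grips with 20 to 120 N. Pads are 22 mm wide; open, the fingers measure 114 mm over their backs; the gripper's body (76 mm by 85 mm) begins 54 mm behind the grasp point. The pads swing forward as they close: fully open they stand 13 mm farther back than shut.
Start: joints at [1.113, 0.469, -0.049, 1.532, 0.024, 1.141, -0.082], TCP at [0.281, -0.614, 0.256] pointing down, gripper open.
Joint ranges: [-2.59, 2.59], [-0.33, 1.99], [-1.39, 1.29], [0.1, 2.45], [-1.04, 4.18], [0.21, 1.99], [-2.66, 2.66]. Speed limits (rad/s): [2.57, 2.57, 3.14, 3.14, 3.14, 3.14, 3.14].

INTERFACE

Orientations are given as a 3x3 rotation matrix whose columns are the frame's x, y, z axes.
In Python, from rig import * gives the robot as it stands. Calls block until the motion is done:
- movep(position, orientation): joint-space move of the TCP to a pose.
- move_l(position, attitude=None, feed=0.15, until_force=None): straight line of the TCP; attitude=None keeps the orientation; feed is the mean speed in m/s. With until_force (N) it stops when the force on the tool has changed by that much, and returns True; else False.
- move_joints(angles): joint-space move.
- command_gripper(opening, newtons=None): finger opening in m; newtons is the grip in N (None keeps the last); returns when the fingers have stopped.
- sleep(seconds).
- inverse_kinematics(position, orientation): joint angles nearest the present ones, or None.
- sense(): the state.
- camera(name): name is "side" or "top" or "wrist"; returns (picture, depth): 384x512x3 uint8, red, green, blue; 384x512 float32, m along the optical axis (not along the pixel's ray), 0 where there is no reading.
- camera_params(name): a dict with "K" (3x3 intrinsics, pixels), "dist" ([k1, k2, p1, p2, k3] as OpenCV has them; the pictures are not rectified), "position" and "rotation" of the camera in the world; the wrist camera has in their place "tool_from_camera" (4x4, takes a point from camera to tool coordinates, whose origin is the TCP and whose axes are the flange's). Camera axes: x right, y down, z forward; pixel columns grow to the right and rows downward; lengths in m; the calibration is good to about 2 mm. A picture is of the moment at which its call begins: read the wrist's pose just before it. camera_params takes no time and is no camera call.
A pose or a line that the arm cannot do raises Unreachable and nothing moves.
- finish_job(): hands the job in; it is judged then, once.
The state is a dict: "time_s": time; "joint_pos": joint angles; "qd": joint speeds; "joint_efforts": joint torques, N m; "position": TCP position; "tcp_rot": TCP orientation; "wrist_force": force on the tool from outside, world axes, zero at the start; "ft_torque": the same for the moment, N m; "finger_gap": finger opening in m; "gripper_force": force on a finger pad.
Only numpy, scipy, OpenCV 4.12 (cv2) and the standard library are available. Lean on these libraries where they do the work, as an engineer would, in place of code of your own. Each camera call takes 0.05 s, during which the arm holds its last target. There are 200 camera calls.

TASK

Bring the wooden foot on the spring scale up to weight: one at a time, thread steel ballast rings from the board over the foot's rod, feeling for the rod with a light touch and setting each ring down flat and gently before letting go, until the red pointer comes to rest inside the green band. Never push the pan down into the red zone, leave the rings that are not needed on the board, and do not disturb the other things on the bench.

Things in the scene. Friction and masses are not known exactly. Their poses are not given: they have to be found in the camera images.
- pan (a joint): travel of the sprung pan in m: 0 at its top stop, growing as it sinks, bottom stop 0.045. Green band 0.024 to 0.034; red overload zone from 0.037. Spring 290 N/m (1 N sinks it 3.4 mm), damped: at rest within 0.5 s. Under the foot alone it stands between 0.003 and 0.013 (wood differs in weight); each ring sinks it 7 to 9 mm more, so two or three rings are needed
- pan_centre (a point): centre of the upper face of the pan's floor; it sinks with the pan. Round aluminium pan, 172 mm across, rim 13 mm above the floor. In it stands a round beech foot, 146 mm across, its shoulder 28 mm above this point, with a central boss and an upright steel rod. The foot cannot be lifted out
- seat_level (a point): point on the pan's axis 36 mm above the pan's floor, at the height of the top of the foot's boss (44 mm across, 8 mm above the shoulder), where the first ring sits; sinks with the pan
- rod_level (a point): point on the pan's axis at the height of the rod's tip, 42 mm above the boss; sinks with the pan. The rod is 16 mm thick with its edge barely broken. The foot stands loosely, so the rod itself may be up to 7 mm from this point along each of the scale's x and y axes: find it by feel or sight. Pushed sideways with more than about 3 N the foot slides
- scale: blue spring scale fixed on the table, base 200 x 200 x 63 mm high; origin under the centre of the base, below the pan's centre. Its upright white face plate stands beside the pan, on the scale's -y side, 108 to 179 mm from the centre and up to 152 mm above the table
- band (a point): middle of the green band on the white face plate, which is printed on both sides: black lines 5 mm apart, the green band 10 mm high, the red zone below it. A red pointer fixed to the pan runs down along both faces
- board: plywood board fixed on the table, 200 (x) x 250 (y) x 15 mm, origin under its centre; on it four rings lie flat in two rows, about 80 mm apart along its x and 114 mm along its y
- ring0_centre (a point): centre (half-way up) of a flat dark steel ballast ring, 60 mm outside, 19 mm bore, 12 mm thick, about 0.21 to 0.27 kg, its z axis along the bore; one of four alike
- ring1_centre (a point): centre (half-way up) of a flat dark steel ballast ring, 60 mm outside, 19 mm bore, 12 mm thick, about 0.21 to 0.27 kg, its z axis along the bore; one of four alike
- ring2_centre (a point): centre (half-way up) of a flat dark steel ballast ring, 60 mm outside, 19 mm bore, 12 mm thick, about 0.21 to 0.27 kg, its z axis along the bore; one of four alike
- ring3_centre (a point): centre (half-way up) of a flat dark steel ballast ring, 60 mm outside, 19 mm bore, 12 mm thick, about 0.21 to 0.27 kg, its z axis along the bore; one of four alike
- glue: bystander, to be left alone: white glue bottle, 56 mm across, 150 mm tall, orange cap, yellow label, standing; origin under its middle
- sanding_block: bystander, to be left alone: cork sanding block 110 x 62 x 32 mm; origin under its middle
- cover_disc: bystander, to be left alone: plain beech disc 60 mm across and 12 mm thick, without a hole, lying flat on the table; origin under its middle
- lock_nut: bystander, to be left alone: steel hex nut 24 mm across flats, 13 mm tall, lying flat; origin under its middle
- brush: bystander, to be left alone: glue brush lying on the table, 170 mm long; origin under its middle
Things that resemble listed ones, but are neither listed nor needed, are in the scene too. Leave any yellow look-alike of the part that bears ring0_centre alone.

How it is judged:
On the way, in this order (a step that is already met when the one before it is completed fails the run):
1. a first ring sits flat on the foot's boss, over the rod, and is let go ((((horizontal distance between ring0_centre and pan_centre below 0.013 m and z of ring0_centre in the frame of pan_centre between 0.036 and 0.07 m and angle between ring0_centre's own z axis and vertical below 0.12 rad) and contact force between the fingers and ring0 below 0.2 N and z of ring0_centre in the frame of pan_centre below 0.046 m) or ((horizontal distance between ring1_centre and pan_centre below 0.013 m and z of ring1_centre in the frame of pan_centre between 0.036 and 0.07 m and angle between ring1_centre's own z axis and vertical below 0.12 rad) and contact force between the fingers and ring1 below 0.2 N and z of ring1_centre in the frame of pan_centre below 0.046 m) or ((horizontal distance between ring2_centre and pan_centre below 0.013 m and z of ring2_centre in the frame of pan_centre between 0.036 and 0.07 m and angle between ring2_centre's own z axis and vertical below 0.12 rad) and contact force between the fingers and ring2 below 0.2 N and z of ring2_centre in the frame of pan_centre below 0.046 m) or ((horizontal distance between ring3_centre and pan_centre below 0.013 m and z of ring3_centre in the frame of pan_centre between 0.036 and 0.07 m and angle between ring3_centre's own z axis and vertical below 0.12 rad) and contact force between the fingers and ring3 below 0.2 N and z of ring3_centre in the frame of pan_centre below 0.046 m))), for 0.1 s.
2. a second ring sits flat on the first, over the rod, and is let go ((((horizontal distance between ring0_centre and pan_centre below 0.013 m and z of ring0_centre in the frame of pan_centre between 0.036 and 0.07 m and angle between ring0_centre's own z axis and vertical below 0.12 rad) and contact force between the fingers and ring0 below 0.2 N and z of ring0_centre in the frame of pan_centre above 0.05 m) or ((horizontal distance between ring1_centre and pan_centre below 0.013 m and z of ring1_centre in the frame of pan_centre between 0.036 and 0.07 m and angle between ring1_centre's own z axis and vertical below 0.12 rad) and contact force between the fingers and ring1 below 0.2 N and z of ring1_centre in the frame of pan_centre above 0.05 m) or ((horizontal distance between ring2_centre and pan_centre below 0.013 m and z of ring2_centre in the frame of pan_centre between 0.036 and 0.07 m and angle between ring2_centre's own z axis and vertical below 0.12 rad) and contact force between the fingers and ring2 below 0.2 N and z of ring2_centre in the frame of pan_centre above 0.05 m) or ((horizontal distance between ring3_centre and pan_centre below 0.013 m and z of ring3_centre in the frame of pan_centre between 0.036 and 0.07 m and angle between ring3_centre's own z axis and vertical below 0.12 rad) and contact force between the fingers and ring3 below 0.2 N and z of ring3_centre in the frame of pan_centre above 0.05 m))), for 0.1 s.
At the end, for the whole second after the job is handed in: The pointer rests in the green band (pan travel 24 to 34 mm, 0.8 mm tolerance either way), every ring is either threaded on the rod and lying flat (within about 7 degrees) on the boss or on the rings below it, or lies flat on the board, and all are let go and at rest (value of joint pan between 0.0232 and 0.0348 m and velocity of joint pan between -0.01 and 0.01 m/s and ((horizontal distance between ring0_centre and pan_centre below 0.013 m and z of ring0_centre in the frame of pan_centre between 0.036 and 0.07 m and angle between ring0_centre's own z axis and vertical below 0.12 rad) or (z of ring0_centre in the frame of board between 0.012 and 0.03 m and x of ring0_centre in the frame of board between -0.1 and 0.1 m and y of ring0_centre in the frame of board between -0.125 and 0.125 m)) and ((horizontal distance between ring1_centre and pan_centre below 0.013 m and z of ring1_centre in the frame of pan_centre between 0.036 and 0.07 m and angle between ring1_centre's own z axis and vertical below 0.12 rad) or (z of ring1_centre in the frame of board between 0.012 and 0.03 m and x of ring1_centre in the frame of board between -0.1 and 0.1 m and y of ring1_centre in the frame of board between -0.125 and 0.125 m)) and ((horizontal distance between ring2_centre and pan_centre below 0.013 m and z of ring2_centre in the frame of pan_centre between 0.036 and 0.07 m and angle between ring2_centre's own z axis and vertical below 0.12 rad) or (z of ring2_centre in the frame of board between 0.012 and 0.03 m and x of ring2_centre in the frame of board between -0.1 and 0.1 m and y of ring2_centre in the frame of board between -0.125 and 0.125 m)) and ((horizontal distance between ring3_centre and pan_centre below 0.013 m and z of ring3_centre in the frame of pan_centre between 0.036 and 0.07 m and angle between ring3_centre's own z axis and vertical below 0.12 rad) or (z of ring3_centre in the frame of board between 0.012 and 0.03 m and x of ring3_centre in the frame of board between -0.1 and 0.1 m and y of ring3_centre in the frame of board between -0.125 and 0.125 m)) and linear speed of each of ring0, ring1, ring2, ring3 below 0.02 m/s); the robot touches nothing.
It fails at once if the pan is pushed down into the red overload zone (more than 37 mm) (value of joint pan above 0.037 m).
It fails at once if the pan is slammed: it sinks faster than 0.1 m/s, as when a ring is dropped onto it (velocity of joint pan above 0.1 m/s).
It fails at once if the robot presses on the scale, the pan or the wooden foot with its fingers or arm (more than 8 N) (contact force between any of the fingers, the arm and scale above 8 N).
It fails at once if two rings are carried at once ((z of each of ring0_centre, ring1_centre in the frame of board above 0.05 m and horizontal distance between each of ring0_centre, ring1_centre and pan_centre above 0.05 m) or (z of each of ring0_centre, ring2_centre in the frame of board above 0.05 m and horizontal distance between each of ring0_centre, ring2_centre and pan_centre above 0.05 m) or (z of each of ring0_centre, ring3_centre in the frame of board above 0.05 m and horizontal distance between each of ring0_centre, ring3_centre and pan_centre above 0.05 m) or (z of each of ring1_centre, ring2_centre in the frame of board above 0.05 m and horizontal distance between each of ring1_centre, ring2_centre and pan_centre above 0.05 m) or (z of each of ring1_centre, ring3_centre in the frame of board above 0.05 m and horizontal distance between each of ring1_centre, ring3_centre and pan_centre above 0.05 m) or (z of each of ring2_centre, ring3_centre in the frame of board above 0.05 m and horizontal distance between each of ring2_centre, ring3_centre and pan_centre above 0.05 m)).
It fails at once if a bystander is moved more than 25 mm (distance of any of glue, sanding_block, cover_disc, lock_nut, brush from where it was at the start of the episode above 0.025 m).
It also fails if it takes over 72 s, if anything falls off the work surface, if the arm or the gripper's body presses on something with over 40 N, if the wrist force passes 120 N, or if a joint passes its speed limit or range.

## Working session

There is one attempt and no reset: what is moved stays moved. The work goes in short steps, each a Python script; the robot and the scene stay as the last script left them, time stands still between calls to the robot, and variables do not carry over. Pictures are saved under pics/ and viewed, at most 10 in all, crops included, and the job is handed in when it is done.

```bash
mkdir -p pics; ls
python3 - <<'E'
from rig import *
import cv2,numpy as np
a=[]
for n in("top","side"):
    p,d=camera(n); np.savez(f"pics/{n}0.npz",p=p,d=d); cv2.imwrite(f"pics/{n}0.png",p[:,:,::-1])
    c=camera_params(n); print(n,c)
print(sense())
E
```

```text
pics
top {'K': array([[438.82119092,   0.        , 255.46750166],
       [  0.        , 438.82119092, 190.94101201],
       [  0.        ,   0.        ,   1.        ]]), 'dist': array([-0.11325249,  0.        ,  0.        ,  0.        ,  0.        ]), 'position': array([0.41919472, 0.00330084, 1.31211786]), 'rotation': array([[-0.00347262, -0.99640362,  0.08466269],
       [-0.99998583,  0.00311853, -0.00431417],
       [ 0.00403463, -0.08467647, -0.99640033]])}
side {'K': array([[430.06350179,   0.        , 254.90123892],
       [  0.        , 430.06350179, 181.49587426],
       [  0.        ,   0.        ,   1.        ]]), 'dist': array([-0.15805203,  0.        ,  0.        ,  0.        ,  0.        ]), 'position': array([-0.21535504,  0.80026126,  0.80595532]), 'rotation': array([[-0.73265986, -0.36424373,  0.57492263],
       [-0.68043238,  0.37355028, -0.63045378],
       [ 0.01487633, -0.85310415, -0.52152852]])}
{'time_s': 0.1, 'joint_pos': array([ 1.11310528,  0.46935794, -0.04857782,  1.53359202,  0.02406345,
        1.14101743, -0.08229181]), 'qd': array([-0.00014013,  0.0005073 ,  0.00131735, -0.00159054, -0.00105273,
        0.00044641,  0.00103101]), 'joint_efforts': array([ 5.06841516e-04, -5.11515391e+01, -4.72031767e-02, -2.38391572e+01,
        1.07411880e-02,  4.38136354e-03, -1.04114903e-05]), 'position': array([ 0.28045245, -0.61343581,  0.25536076]), 'tcp_rot': array([[ 9.09466115e-01,  4.15777318e-01, -7.79468726e-04],
       [ 4.15778046e-01, -9.09464687e-01,  1.61240359e-03],
       [-3.84984435e-05, -1.79051241e-03, -9.99998396e-01]]), 'wrist_force': array([0.0913716 , 0.05275407, 0.50442986]), 'ft_torque': array([0.06397011, 0.03195888, 0.01698278]), 'gripper_force': 0.0, 'finger_gap': 0.08575179457180751}
```

View pics/top0.png

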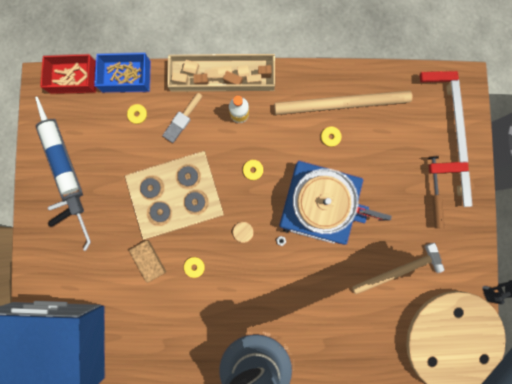

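View pics/side0.png

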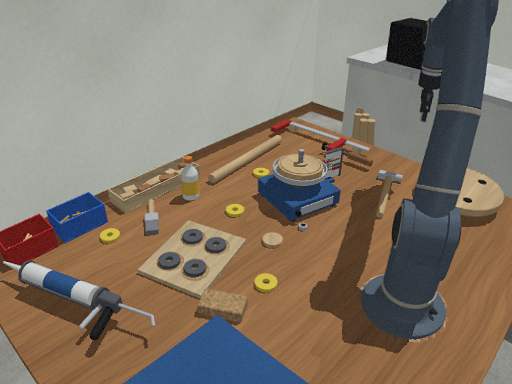

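Candidates in the top view are the four dark rings on the board: A (150,188), B (187,176), C (159,212) and D (195,202). Look-alikes are the yellow rings at (137,113), (331,136), (253,170) and (194,267), the cover disc at (243,232) and the nut at (281,241). I choose the dark steel rings on the plywood board. The rod tip is near (325,201), and the face plate is on the right of the scale at about (375,213).

```bash
cat > h.py <<'E'
from rig import *
import cv2,numpy as np
def cam_pose(n,s=None):
    c=camera_params(n)
    if n!="wrist": return c,np.array(c["rotation"]),np.array(c["position"])
    T=np.array(c["tool_from_camera"]); R=np.array(s["tcp_rot"])
    return c,R@T[:3,:3],R@T[:3,3]+s["position"]
def cast(n,px,z,s=None):
    c,R,t=cam_pose(n,s)
    u=cv2.undistortPoints(np.array(px,float).reshape(-1,1,2),c["K"],c["dist"]).reshape(-1,2)
    r=np.c_[u,np.ones(len(u))]@R.T
    return t+r*((z-t[2])/r[:,2])[:,None]
def cloud(n,d,s=None):
    c,R,t=cam_pose(n,s)
    v,u=np.nonzero(d>0)
    k=cv2.undistortPoints(np.c_[u,v].astype(float).reshape(-1,1,2),c["K"],c["dist"]).reshape(-1,2)
    P=(np.c_[k,np.ones(len(k))]*d[v,u][:,None])@R.T+t
    o=np.full(d.shape+(3,),np.nan); o[v,u]=P; return o
def Rdown(yaw): # tool y axis along (cos yaw, sin yaw)
    y=np.array([np.cos(yaw),np.sin(yaw),0]);z=np.array([0,0,-1.]);return np.c_[np.cross(y,z),y,z]
E
python3 - <<'E'
from h import *
f=np.load("pics/top0.npz");p,d=f["p"],f["d"]
P=cloud("top",d); hsv=cv2.cvtColor(p,cv2.COLOR_RGB2HSV)
m=((hsv[:,:,2]<110)&(hsv[:,:,1]<90)).astype(np.uint8); m[:,:110]=0;m[:160]=0;m[225:]=0;m[:,225:]=0
n,l,st,ce=cv2.connectedComponentsWithStats(m)
for i in range(1,n):
    if st[i,4]>80:
        c=cv2.findContours((l==i).astype(np.uint8),0,2)[0][0];(x,y),r=cv2.minEnclosingCircle(c)
        print("ring",st[i],(x,y),r,cast("top",[[x,y]],.027).round(4), P[l==i][:,2].mean())
# scale base
b=((hsv[:,:,0]>100)&(hsv[:,:,0]<125)&(hsv[:,:,1]>140)).astype(np.uint8);b[:,:270]=0;b[:,390:]=0;b[:150]=0;b[260:]=0
q=cast("top",np.argwhere(b)[:,::-1],.063)[:,:2]; r=cv2.minAreaRect(q.astype(np.float32));print("base",r)
print("rodrows z"); print(P[190:212:2,312:342:2,2].round(3))
Z=P[150:250,270:390]; k=(Z[:,:,2]>.12); print(np.argwhere(k)[::8]+[150,270])
bd=((abs(P[:,:,2]-.015)<.006)).astype(np.uint8)
print(P[190,140,2],P[194,172,2])
E
```

```text
base ((0.4872007966041565, -0.20679612457752228), (0.23045064508914948, 0.19378963112831116), 74.53850555419922)
rodrows z
[[0.138 0.143 0.146 0.143 0.145 0.142 0.142 0.146 0.141 0.141 0.144 0.147
  0.143 0.146 0.146]
 [0.14  0.144 0.141 0.143 0.142 0.145 0.141 0.14  0.146 0.144 0.144 0.142
  0.146 0.148 0.14 ]
 [0.142 0.143 0.139 0.149 0.146 0.15  0.149 0.152 0.148 0.14  0.142 0.144
  0.149 0.143 0.142]
 [0.145 0.145 0.142 0.141 0.149 0.149 0.154 0.15  0.146 0.154 0.141 0.144
  0.147 0.143 0.142]
 [0.143 0.141 0.147 0.149 0.15  0.154 0.153 0.194 0.191 0.193 0.151 0.143
  0.142 0.142 0.145]
 [0.142 0.144 0.141 0.152 0.15  0.148 0.176 0.193 0.193 0.194 0.148 0.145
  0.144 0.144 0.14 ]
 [0.145 0.145 0.143 0.149 0.15  0.15  0.169 0.194 0.193 0.191 0.149 0.143
  0.145 0.144 0.144]
 [0.146 0.145 0.142 0.148 0.152 0.149 0.149 0.156 0.146 0.152 0.151 0.146
  0.141 0.144 0.143]
 [0.145 0.139 0.145 0.147 0.149 0.147 0.149 0.147 0.151 0.149 0.146 0.141
  0.143 0.143 0.146]
 [0.141 0.148 0.145 0.141 0.146 0.153 0.148 0.145 0.149 0.143 0.146 0.146
  0.144 0.14  0.144]
 [0.141 0.145 0.141 0.142 0
[... 3171 characters left out ...]
[217 335]
 [217 343]
 [217 381]
 [217 389]
 [218 308]
 [218 316]
 [218 324]
 [218 332]
 [218 340]
 [218 378]
 [218 389]
 [219 310]
 [219 318]
 [219 326]
 [219 334]
 [219 342]
 [219 387]
 [220 308]
 [220 317]
 [220 325]
 [220 333]
 [220 341]
 [221 302]
 [221 313]
 [221 321]
 [221 329]
 [221 337]
 [221 349]
 [222 311]
 [222 319]
 [222 327]
 [222 335]
 [222 347]
 [223 311]
 [223 319]
 [223 327]
 [223 335]
 [223 347]
 [224 314]
 [224 322]
 [224 330]
 [224 338]
 [225 311]
 [225 319]
 [225 327]
 [225 335]
 [226 308]
 [226 320]
 [226 328]
 [226 336]
 [227 317]
 [227 325]
 [227 333]
 [228 321]
 [228 329]
 [229 340]
 [230 338]
 [231 333]
 [232 324]
 [232 332]]
0.019962511470852817 0.01680904868212929
```

Run:
```python
from h import *
f=np.load("pics/top0.npz");p,d=f["p"],f["d"]
P=cloud("top",d); hsv=cv2.cvtColor(p,cv2.COLOR_RGB2HSV)
print(hsv[188,142:160:2].tolist())
for c in [(150,188),(187,176),(159,212),(195,202)]: print(cast("top",[c],.027).round(4))
m=(P[:,:,2]>.175); m[:,:318]=0;m[:,336:]=0;m[:190]=0;m[212:]=0
v,u=np.nonzero(m);print("rod px",u.mean(),v.mean(),len(u),cast("top",[[u.mean(),v.mean()]],.193))
# pan: ring of rim by blue? foot disc at shoulder height
k=(abs(P[:,:,2]-.143)<.006).astype(np.uint8);k[:,:280]=0;k[:,365:]=0;k[:150]=0;k[245:]=0
k=cv2.morphologyEx(k,cv2.MORPH_OPEN,np.ones((5,5)))
c=max(cv2.findContours(k,0,2)[0],key=cv2.contourArea);q=cast("top",c.reshape(-1,2),.143)[:,:2].astype(np.float32)
print("foot",cv2.fitEllipse(q))
```

```text
[[107, 21, 109], [103, 21, 110], [120, 2, 104], [16, 107, 171], [16, 115, 178], [16, 94, 138], [100, 14, 108], [103, 21, 111], [105, 18, 112]]
[[0.5381 0.3096 0.027 ]]
[[0.5733 0.1999 0.027 ]]
[[0.4671 0.2817 0.027 ]]
[[0.4963 0.1755 0.027 ]]
rod px 327.5 200.5 38 [[ 0.48910447 -0.18618476  0.193     ]]
foot ((0.4896607995033264, -0.18670834600925446), (0.13515958189964294, 0.1418031007051468), 116.16866302490234)
```

Run:
```python
from h import *
print(camera_params("wrist"))
for yaw in(1.877,-1.265):
  for q in((.573,.2,.25),(.467,.282,.25),(.4897,-.1867,.3)):
    j=inverse_kinematics(q,Rdown(yaw));print(yaw,None if j is None else np.round(j,2))
yaw=1.877 if abs(inverse_kinematics((.4897,-.1867,.3),Rdown(1.877))[6])<abs(inverse_kinematics((.4897,-.1867,.3),Rdown(-1.265))[6]) else -1.265
# look at the rod first from above
movep((.52,.243,.3),Rdown(yaw)); sleep(.2)
s=sense();p,d=camera("wrist");np.savez("pics/w1.npz",p=p,d=d,s=s);cv2.imwrite("pics/w1.png",p[:,:,::-1]);print(s["time_s"],s["wrist_force"],s["position"],yaw)
```

```text
{'K': array([[287.91854771,   0.        , 257.7766207 ],
       [  0.        , 287.91854771, 192.97054068],
       [  0.        ,   0.        ,   1.        ]]), 'dist': array([-0.0527732,  0.       ,  0.       ,  0.       ,  0.       ]), 'tool_from_camera': array([[-5.52334326e-04, -9.49264080e-01, -3.14479573e-01,
         8.03049971e-02],
       [ 9.99999843e-01, -4.95206511e-04, -2.61551126e-04,
         1.69311896e-05],
       [ 9.25487571e-05, -3.14479668e-01,  9.49264204e-01,
        -1.17664931e-01],
       [ 0.00000000e+00,  0.00000000e+00,  0.00000000e+00,
         1.00000000e+00]])}
1.877 [ 0.39  0.67 -1.22  1.67  0.65  1.28  0.92]
1.877 [ 0.21  0.48 -1.11  1.81  0.47  1.15  0.82]
1.877 [ 0.94  0.27 -0.79  1.8   0.21  1.16  1.96]
-1.265 [ 0.19  0.49 -0.83  1.68  0.39  1.15 -2.  ]
-1.265 [ 0.14  0.43 -1.    1.81  0.4   1.12 -2.26]
-1.265 [ 0.51  0.2  -0.26  1.82  0.06  1.13 -1.04]
3.4167 [-0.05619347 -0.34364362 -0.19489929] [0.52023751 0.24259679 0.29991045] -1.265
```

View pics/w1.png

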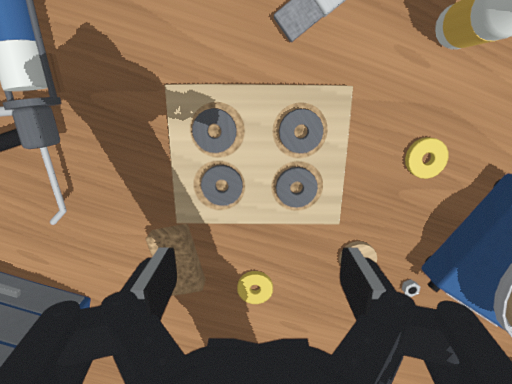

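The crop confirms four dark rings on the plywood, at (213,131), (301,131), (221,185) and (297,187). The yellow rings at (427,158) and (255,288) are off the board. I take the (301,131) ring first.

```bash
cat >> h.py <<'E'
YAW=-1.265
def rings(p,n,s,zt=.027,rmin=.02):
    hsv=cv2.cvtColor(p,cv2.COLOR_RGB2HSV)
    m=((hsv[:,:,1]<60)&(hsv[:,:,2]>40)&(hsv[:,:,2]<135)).astype(np.uint8)
    out=[]
    for c in cv2.findContours(m,cv2.RETR_EXTERNAL,cv2.CHAIN_APPROX_NONE)[0]:
        if len(c)<40: continue
        q=cast(n,c.reshape(-1,2),zt,s)[:,:2].astype(np.float32)
        (x,y),(a,b),_=cv2.fitEllipse(q)
        if .05<a<.068 and .05<b<.068: out.append((x,y,a,b))
    return np.array(out)
def pick(x,y,w=.072):
    """touch the board beside the ring with the open fingers, back off, close, lift"""
    s0=sense()["wrist_force"]
    move_l((x,y,.055),feed=.15)
    hit=move_l((x,y,.015),feed=.03,until_force=2.5)
    z=sense()["position"][2]; print("touch",hit,z)
    move_l((x,y,z+.004),feed=.05)
    command_gripper(.045,40); s=sense(); print("grip",s["finger_gap"],s["gripper_force"],s["position"])
    return z+.004
E
python3 - <<'E'
from h import *
f=np.load("pics/w1.npz",allow_pickle=True);s=f["s"].item()
r=rings(f["p"],"wrist",s);print(r.round(4))
i=np.argmin(np.hypot(r[:,0]-.573,r[:,1]-.2));x,y=r[i,:2]
assert np.hypot(x-.573,y-.2)<.012
command_gripper(.072,40); print(sense()["finger_gap"])
movep((x,y,.14),Rdown(YAW)); sleep(.1)
s=sense();p,d=camera("wrist");cv2.imwrite("pics/w2.png",p[:,:,::-1]);np.savez("pics/w2.npz",p=p,d=d,s=s)
print(rings(p,"wrist",s).round(4), sense()["time_s"])
E
```

```text
[[0.4981 0.1785 0.0575 0.0587]
 [0.4692 0.2806 0.0579 0.0586]
 [0.574  0.1995 0.0575 0.0582]
 [0.5397 0.3103 0.0575 0.0582]]
0.07192058839308553
[[0.5    0.1783 0.0578 0.0625]
 [0.575  0.1992 0.0577 0.0594]
 [0.541  0.309  0.0582 0.0626]] 4.6417
```

View pics/w2.png

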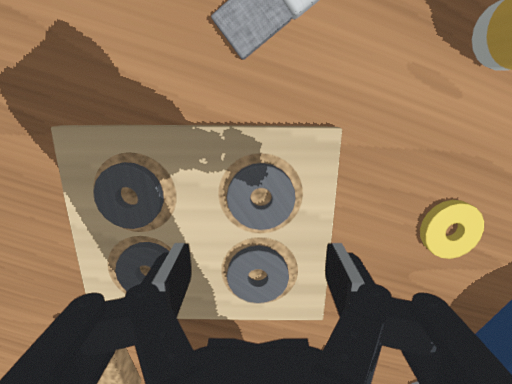

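The target ring is at (260,198), centred between the fingertips (columns 185 and 333), and its neighbours are clear. Grasp it now.

Run:
```python
from h import *
x,y=.5745,.1994
pick(x,y)
x,y,z=sense()["position"]
move_l((x,y,z+.1),feed=.15); sleep(.2)
s=sense(); print(s["finger_gap"],s["wrist_force"],s["position"],s["time_s"])
p,d=camera("wrist");cv2.imwrite("pics/w3.png",p[:,:,::-1]);np.savez("pics/w3.npz",p=p,d=d,s=s)
```

```text
touch True 0.03176187215178106
grip 0.05722421886626215 43.38998906314373 [0.57452582 0.19931263 0.03591828]
0.057225247336124746 [-0.35738179 -0.40194923 -1.21125333] [0.57397301 0.19899057 0.13474154] 7.7167
```

View pics/w3.png

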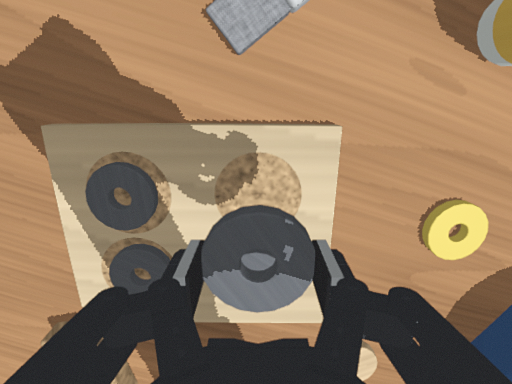

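The ring is held flat between the pads, with the bore at (258,257) and the outer top edge spanning rows 205 to 310. I'll measure the bore in the tool frame and then look at the rod the same way.

```bash
cat >> h.py <<'E'
def held(p,d,s):
    """centre of held ring's bore, tool-frame xy (world-rotated offset from TCP)"""
    P=cloud("wrist",d,s); zt=s["position"][2]-.0089
    hsv=cv2.cvtColor(p,cv2.COLOR_RGB2HSV)
    m=(np.abs(P[:,:,2]-zt)<.005)&(np.hypot(P[:,:,0]-s["position"][0],P[:,:,1]-s["position"][1])<.04)
    print("ring top z-exp",np.median(P[:,:,2][m])-zt,m.sum())
    m=m.astype(np.uint8)
    cs,h=cv2.findContours(m,cv2.RETR_CCOMP,cv2.CHAIN_APPROX_NONE)
    R=np.array(s["tcp_rot"])
    for c,hh in zip(cs,h[0]):
        if len(c)<25: continue
        q=(cast("wrist",c.reshape(-1,2),zt,s)-s["position"])@R
        e=cv2.fitEllipse(q[:,:2].astype(np.float32)); print("hole" if hh[3]>=0 else "outer",np.round(e[0],4),np.round(e[1],4),"xrange",q[:,0].min().round(4),q[:,0].max().round(4),cv2.boundingRect(c))
E
python3 - <<'E'
from h import *
f=np.load("pics/w3.npz",allow_pickle=True);held(f["p"],f["d"],f["s"].item())
c=(.4894,-.1865)
movep((.545,.1,.32),Rdown(YAW))
# rod seen with camera standing off so that the held ring does not hide it
off=np.array([.953,.3])*.06
movep((c[0]-off[0],c[1]-off[1],.32),Rdown(YAW)); sleep(.3)
s=sense();p,d=camera("wrist");cv2.imwrite("pics/w4.png",p[:,:,::-1]);np.savez("pics/w4.npz",p=p,d=d,s=s)
held(p,d,s)
P=cloud("wrist",d,s);m=(P[:,:,2]>.17)&(P[:,:,2]<.21)&(np.hypot(P[:,:,0]-c[0],P[:,:,1]-c[1])<.03)
print(m.sum(),np.nanmean(P[m],0),np.nanpercentile(P[:,:,2][m],95)); v,u=np.nonzero(m);print(u.min(),u.max(),v.min(),v.max())
print(s["position"],s["wrist_force"],s["time_s"])
E
```

```text
ring top z-exp -6.840672005778425e-05 9194
outer [0.0011 0.    ] [0.0577 0.0689] xrange -0.029 0.0315 (177, 207, 163, 105)
hole [ 0.0015 -0.0001] [0.0169 0.0184] xrange -0.0079 0.0097 (239, 248, 38, 31)
ring top z-exp -2.951435767672983e-06 9198
outer [ 0.0012 -0.    ] [0.0577 0.0688] xrange -0.029 0.0314 (177, 207, 162, 105)
hole [ 0.0015 -0.0001] [0.0169 0.0184] xrange -0.0078 0.0097 (239, 248, 38, 31)
311 [ 0.4886233 -0.187159   0.1905532] 0.19234659669964516
250 268 115 135
[ 0.43265818 -0.20374139  0.32004274] [ 0.85076106  0.49374509 -2.29211639] 10.15
```

View pics/w4.png

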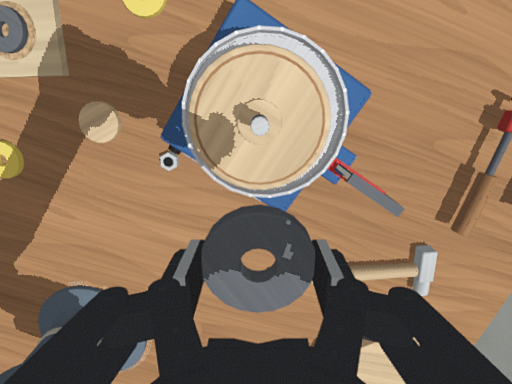

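The ring's bore is at (258,259), offset by (+1.5, 0) mm in the tool frame. The rod's bright tip is at (260,125), and the pan and foot are around it. Both agree with the top view to within 1 mm. Next I take a finer fix of the tip and do a light-touch threading.

```bash
cat >> h.py <<'E'
def rodtip(p,d,s,c,ztip):
    P=cloud("wrist",d,s)
    m=(np.abs(P[:,:,2]-ztip)<.006)&(np.hypot(P[:,:,0]-c[0],P[:,:,1]-c[1])<.02)
    cc=max(cv2.findContours(m.astype(np.uint8),0,cv2.CHAIN_APPROX_NONE)[0],key=cv2.contourArea)
    q=cast("wrist",cc.reshape(-1,2),ztip,s)[:,:2].astype(np.float32);e=cv2.fitEllipse(q)
    print("rod",np.round(e[0],4),np.round(e[1],4),"z",np.median(P[:,:,2][m]).round(4)); return np.array(e[0])
def thread(rod,ztip,bore=(.0015,0)):
    """feel for the rod; True when the ring is past its tip"""
    R=Rdown(YAW); base=np.array(rod)-(R@np.array([*bore,0]))[:2]
    zt=ztip+.0209
    spots=[(0,0)]+[(r*np.cos(a),r*np.sin(a)) for r,n in((.0015,6),(.003,10)) for a in np.arange(n)*2*np.pi/n]
    for dx,dy in spots:
        t=base+[dx,dy]
        move_l((*t,zt+.005),feed=.08); sleep(.15)
        hit=move_l((*t,zt-.009),feed=.03,until_force=1.2)
        s=sense();print("try",np.round([dx,dy],4),hit,s["position"].round(4),s["wrist_force"].round(2))
        if s["position"][2]<zt-.006: return t
    return None
E
python3 - <<'E'
from h import *
f=np.load("pics/w4.npz",allow_pickle=True)
rod=rodtip(f["p"],f["d"],f["s"].item(),(.4889,-.187),.192)
movep((*rod,.25),Rdown(YAW)); sleep(.2)
t=thread(rod,.192); print(t,sense()["time_s"])
if t is None: move_l((*rod,.25))
E
```

```text
rod [ 0.4884 -0.1872] [0.0152 0.0155] z 0.1913
try [0 0] True [ 0.4868 -0.1876  0.2026] [ 2.66 -0.85 -2.17]
[ 0.4869387  -0.18769038] 12.0917
```

```bash
cat >> h.py <<'E'
def seat(base,zstop,zmin,wz=2.0):
    """lower, yielding to side forces, until the pan carries the ring"""
    for k in range(25):
        s=sense(); f=s["wrist_force"]-base; x,y,z=s["position"]; 
        lat=f[:2]; n=np.linalg.norm(lat)
        print("z %.4f f"%z,f.round(2),"gap %.4f"%s["finger_gap"])
        if f[2]>wz and z<zstop: return True
        if z<zmin: print("too low"); return False
        if n>.7: move_l((*(s["position"][:2]+lat/n*min(.0015,.0006*n)),z),feed=.02); sleep(.1); 
        s=sense();x,y,z=s["position"]; move_l((x,y,max(z-.012 if z>zstop+.006 else z-.004,zmin-.001)),feed=.025,until_force=1.2); sleep(.1)
    return False
E
python3 - <<'E'
from h import *
print(seat(np.array([.85,.49,-2.29]),.171,.155)); s=sense();print(s["position"],s["wrist_force"],s["time_s"])
p,d=camera("side");np.savez("pics/s1.npz",p=p,d=d)
cv2.imwrite("pics/s1.png",cv2.resize(p[120:220,230:380,::-1],None,fx=5,fy=5,interpolation=2))
E
```

```text
z 0.2026 f [ 1.81 -1.34  0.12] gap 0.0576
z 0.1904 f [-1.15 -0.12  0.08] gap 0.0575
z 0.1891 f [ 1.83  1.52 -0.24] gap 0.0574
z 0.1770 f [-0.11 -0.63  0.64] gap 0.0571
z 0.1729 f [-0.61 -0.34 -0.13] gap 0.0567
z 0.1688 f [0.23 0.04 0.85] gap 0.0571
z 0.1656 f [-1.02 -0.57  1.3 ] gap 0.0575
z 0.1625 f [-0.28 -0.74  1.96] gap 0.0575
z 0.1596 f [-0.43 -0.93  2.93] gap 0.0576
True
[ 0.48728412 -0.18749271  0.15961557] [ 0.4216683  -0.44194119  0.64383147] 17.2833
```

View pics/s1.png

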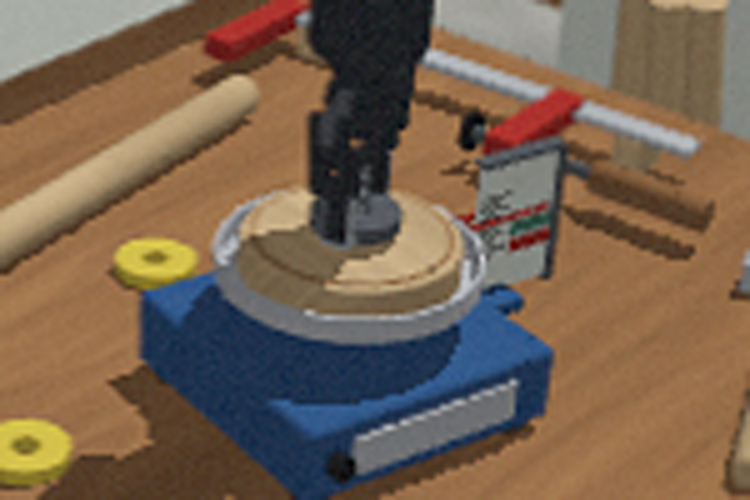

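The ring sits flat on the boss at about (355,220) in the crop, with the pointer just above the green band. I'll release, lift off and fetch the next ring.

Run:
```python
from h import *
x,y,z=sense()["position"]
command_gripper(.074,40); sleep(.3); print(sense()["finger_gap"],sense()["wrist_force"])
move_l((x,y,z+.07),feed=.12); 
off=Rdown(YAW)[:2,0]*.06
movep((x-off[0],y-off[1],.3),Rdown(YAW)); sleep(.2)
s=sense();p,d=camera("wrist");np.savez("pics/w5.npz",p=p,d=d,s=s)
P=cloud("wrist",d,s);c=(.4885,-.187);r=np.hypot(P[:,:,0]-c[0],P[:,:,1]-c[1])
zr=P[:,:,2]
print("ring top",np.nanmedian(zr[(r>.014)&(r<.026)]),"shoulder",np.nanmedian(zr[(r>.036)&(r<.06)]),"tip",np.nanmedian(zr[r<.005]))
rodtip(p,d,s,c,np.nanmedian(zr[r<.005]))
f=np.load("pics/w4.npz",allow_pickle=True);P=cloud("wrist",f["d"],f["s"].item());r=np.hypot(P[:,:,0]-c[0],P[:,:,1]-c[1]);print("before: shoulder",np.nanmedian(P[:,:,2][(r>.036)&(r<.06)]),"tip",np.nanmedian(P[:,:,2][r<.005]))
print(s["time_s"])
# next ring D
x,y=.4995,.1784
movep((x,y,.16),Rdown(YAW)); sleep(.1)
s=sense();p,d=camera("wrist");g=rings(p,"wrist",s);print(g.round(4))
i=np.argmin(np.hypot(g[:,0]-x,g[:,1]-y)) if len(g) else None
if i is not None and np.hypot(g[i,0]-x,g[i,1]-y)<.004: x,y=g[i,:2]
command_gripper(.072,40)
pick(x,y); x,y,z=sense()["position"]
move_l((x,y,z+.1),feed=.15); sleep(.15)
s=sense();p,d=camera("wrist");held(p,d,s);print(s["finger_gap"],s["wrist_force"],s["time_s"])
```

```text
0.07384608577200272 [-0.22933799 -0.46367881 -0.11223664]
ring top 0.1539204986188673 shoulder 0.35045973747980574 tip 0.18399872973553888
rod [ 0.4884 -0.1873] [0.0154 0.0155] z 0.1839
before: shoulder 0.3434731639010793 tip 0.19147784737460033
19.3333
[[0.4982 0.1778 0.0579 0.0591]
 [0.4693 0.2792 0.058  0.0616]
 [0.5397 0.3087 0.058  0.0611]]
touch True 0.031766741256587516
grip 0.05865015106110466 41.34174768347293 [0.4981263  0.17768241 0.03624992]
ring top z-exp -0.0005290700527881831 9162
outer [0.0009 0.0001] [0.0574 0.0691] xrange -0.0297 0.031 (177, 208, 163, 105)
hole [ 0.0011 -0.0001] [0.0172 0.0184] xrange -0.0085 0.0097 (239, 248, 38, 32)
0.05816999949605384 [ 0.51776561 -0.70368535 -1.742006  ] 24.45
```

The first ring seated with its top at 0.154, 30 mm below the tip as it should be, and the pan sank 7.5 mm. Now thread the second.

Run:
```python
from h import *
rod=np.array([.4887,-.1872])
movep((.53,.05,.28),Rdown(YAW))
movep((*rod,.25),Rdown(YAW)); sleep(.3); b=sense()["wrist_force"];print(b)
t=thread(rod,.184,(.0012,0)); print(t)
if t is None: move_l((*rod,.25))
else: print(seat(b,.176,.159))
s=sense();print(s["position"],s["time_s"])
```

```text
[ 0.26385998 -0.39980211 -1.9762452 ]
try [0 0] False [ 0.4876 -0.1875  0.1959] [ 0.42  0.18 -1.93]
[ 0.48755567 -0.18756126]
z 0.1959 f [0.15 0.58 0.04] gap 0.0581
z 0.1839 f [ 0.48  0.22 -0.16] gap 0.0584
z 0.1738 f [2.13 0.27 0.16] gap 0.0587
z 0.1703 f [0.25 0.51 1.71] gap 0.0587
z 0.1673 f [0.71 1.08 2.08] gap 0.0583
True
[ 0.48764266 -0.18748323  0.16730956] 30.1833
```

Run:
```python
from h import *
x,y,z=sense()["position"]
command_gripper(.074,40); sleep(.3); print(sense()["finger_gap"],sense()["wrist_force"])
move_l((x,y,z+.07),feed=.12)
off=Rdown(YAW)[:2,0]*.06
movep((x-off[0],y-off[1],.3),Rdown(YAW)); sleep(.4)
s=sense();p,d=camera("wrist");np.savez("pics/w6.npz",p=p,d=d,s=s)
P=cloud("wrist",d,s);c=(.4885,-.187);r=np.hypot(P[:,:,0]-c[0],P[:,:,1]-c[1]);zr=P[:,:,2]
zt=np.nanmedian(zr[r<.005]);print("ring top",np.nanmedian(zr[(r>.014)&(r<.026)]),"tip",zt); rodtip(p,d,s,c,zt)
p,d=camera("side");np.savez("pics/s2.npz",p=p,d=d)
q=p[130:190,315:365,::-1];cv2.imwrite("pics/s2.png",cv2.resize(q,None,fx=10,fy=10,interpolation=cv2.INTER_CUBIC));print(s["time_s"])
```

```text
0.07401560846671627 [ 0.26647028  0.60719716 -0.08466618]
ring top 0.1577718184742172 tip 0.1758521652260542
rod [ 0.4884 -0.1873] [0.0154 0.0156] z 0.1757
32.3583
```

View pics/s2.png

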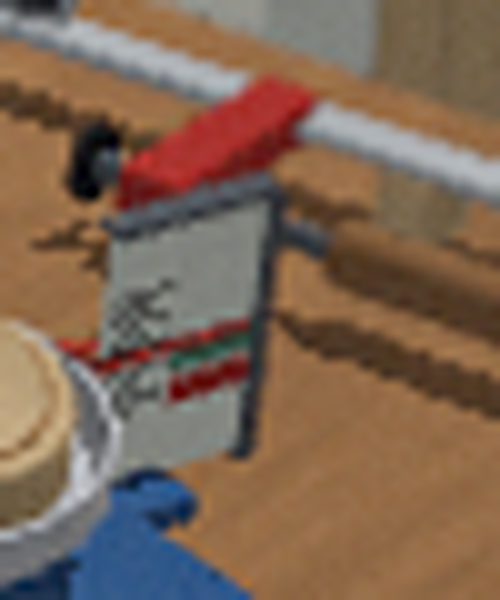

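The pointer (crop (60,350) to (250,325)) appears just above the green band (row about 354 at column 210), with the red zone at about 383. At roughly 2.4 rows/mm that is about 21 mm of travel. I'll check with pixel profiles.

Run:
```python
from h import *
a=np.load("pics/side0.npz")["p"].astype(int);b=np.load("pics/s2.npz")["p"].astype(int)
for n,i in(("foot",a),("two",b)):
  for u in(334,336,338):
    r=i[:,u,0]-(i[:,u,1]+i[:,u,2])//2; g=i[:,u,1]-i[:,u,0]
    print(n,u,"red",r[156:173].tolist(),"green",g[156:173].tolist())
c,R,t=cam_pose("side")
y=np.array([.27,.963]);x=np.array([.963,-.27])
ctr=np.array([.4885,-.187])-y*.143
def proj(Z,k=0):return cv2.projectPoints(np.array([[*(ctr+y*k),Z]]),cv2.Rodrigues(R.T)[0],-R.T@t,c["K"],c["dist"])[0].ravel()
for Z in(.152,.14,.13,.12,.11,.10):print(Z,proj(Z).round(1))
```

```text
foot 334 red [0, -1, -4, 32, 41, -1, 0, -3, -15, -24, -15, 66, 78, 35, -3, 1, 2] green [3, 4, 6, -28, -37, 3, 2, 6, 21, 29, 20, -64, -77, -32, 4, 2, 2]
foot 336 red [0, 0, 28, 87, 1, 0, -1, -15, -23, -18, 34, 68, 71, -4, -1, 0, -2] green [3, 3, -25, -86, 1, 3, 4, 21, 31, 24, -31, -68, -70, 7, 5, 3, 5]
foot 338 red [-1, -2, 66, 38, -1, 2, -7, -19, -22, 31, 69, 81, 35, -1, -3, 0, -1] green [5, 5, -64, -35, 5, 2, 12, 26, 29, -28, -68, -79, -32, 3, 6, 1, 4]
two 334 red [1, 2, 0, -1, 0, -1, -3, 54, 36, -23, -15, 64, 86, 37, -3, 0, 1] green [3, 1, 2, 4, 4, 5, 6, -53, -33, 31, 19, -62, -83, -35, 7, 3, 1]
two 336 red [1, 1, -1, 0, 1, -2, 33, 79, -14, -22, 33, 71, 76, -6, -3, 1, -2] green [2, 1, 4, 4, 3, 5, -31, -79, 21, 26, -30, -68, -77, 9, 6, 3, 5]
two 338 red [-1, 2, 0, -1, -1, -3, 61, 11, -22, 32, 72, 77, 34, -1, 0, -1, 0] green [4, 1, 3, 4, 5, 6, -61, -5, 28, -30, -71, -79, -31, 4, 3, 4, 2]
0.152 [334.9 150.3]
0.14 [334.5 153.5]
0.13 [334.2 156.1]
0.12 [333.9 158.7]
0.11 [333.6 161.3]
0.1 [333.3 163.8]
```

Two rings leave the pointer at about 22 to 23.5 mm, just short of the band. A third ring brings it to about 30 to 31.5 mm, safely inside. Fetch ring A at (0.540,0.309).

Run:
```python
from h import *
x,y=.5398,.3092
movep((x,y,.16),Rdown(YAW)); sleep(.1)
s=sense();p,d=camera("wrist");g=rings(p,"wrist",s);print(g.round(4))
i=np.argmin(np.hypot(g[:,0]-x,g[:,1]-y)) if len(g) else None
if i is not None and np.hypot(g[i,0]-x,g[i,1]-y)<.004: x,y=g[i,:2]
command_gripper(.072,40)
pick(x,y); x,y,z=sense()["position"]
move_l((x,y,z+.1),feed=.15); sleep(.15)
s=sense();p,d=camera("wrist");held(p,d,s);print(s["finger_gap"],s["wrist_force"],s["time_s"])
```

```text
[[0.4699 0.2814 0.0579 0.0626]
 [0.5402 0.3111 0.0579 0.0591]]
touch True 0.03181765833670386
grip 0.057856166987197005 42.88888659328222 [0.54021959 0.31094245 0.03612286]
ring top z-exp -0.00029607558301769643 9170
outer [0.001  0.0001] [0.0576 0.069 ] xrange -0.0291 0.031 (178, 208, 162, 104)
hole [ 0.0012 -0.0001] [0.017  0.0184] xrange -0.0079 0.0097 (239, 248, 38, 31)
0.05783396396997967 [-0.51167761  0.57078658 -1.22698314] 37.95
```

Run:
```python
from h import *
rod=np.array([.4888,-.1872])
movep((.53,.08,.28),Rdown(YAW))
movep((*rod,.25),Rdown(YAW)); sleep(.3); b=sense()["wrist_force"];print(b)
t=thread(rod,.1758,(.0012,0)); print(t)
if t is None: move_l((*rod,.25))
else: print(seat(b,.1785,.167,1.8))
s=sense();print(s["position"],s["time_s"])
```

```text
[ 0.49403869  0.41387426 -2.64847499]
try [0 0] False [ 0.4876 -0.1875  0.1876] [ 0.32  0.36 -1.8 ]
[ 0.48765567 -0.18756126]
z 0.1876 f [-0.17 -0.06  0.85] gap 0.0575
z 0.1757 f [-0.6  -0.91  0.88] gap 0.0577
z 0.1725 f [0.81 0.3  1.54] gap 0.0573
z 0.1695 f [-0.12  0.19  3.22] gap 0.0577
True
[ 0.48749239 -0.18787371  0.16950475] 43.9833
```

Run:
```python
from h import *
x,y,z=sense()["position"]
command_gripper(.074,40); sleep(.3); print(sense()["finger_gap"],sense()["wrist_force"])
move_l((x,y,z+.07),feed=.12)
off=Rdown(YAW)[:2,0]*.06
movep((x-off[0],y-off[1],.3),Rdown(YAW)); sleep(.5)
s=sense();p,d=camera("wrist")
P=cloud("wrist",d,s);c=(.4885,-.187);r=np.hypot(P[:,:,0]-c[0],P[:,:,1]-c[1]);zr=P[:,:,2]
print("ring top",np.nanmedian(zr[(r>.014)&(r<.026)]),np.nanpercentile(zr[(r>.014)&(r<.026)],[10,90]),"tip",np.nanmedian(zr[r<.005]),rings(p,"wrist",s,.162))
p,d=camera("side")
i=p.astype(int)
for u in(336,338): print((i[:,u,0]-(i[:,u,1]+i[:,u,2])//2)[156:173].tolist())
cv2.imwrite("pics/s3.png",cv2.resize(p[120:240,230:390,::-1],None,fx=5,fy=5,interpolation=cv2.INTER_CUBIC));print(sense()["time_s"])
```

```text
0.07397170492588306 [1.18183529 0.32341686 0.29362937]
ring top 0.1609896292716621 [0.16009993 0.1618759 ] tip 0.16729469474674502 [[ 0.48694    -0.18781662  0.05721042  0.05758802]]
[0, 1, -1, 0, 1, 1, 3, -17, 26, 109, 37, 66, 77, -1, -1, 0, 1]
[-1, 1, 0, 1, -1, 1, -8, -27, 78, 72, 82, 82, 34, 0, -1, -1, 2]
46.3583
```

View pics/s3.png

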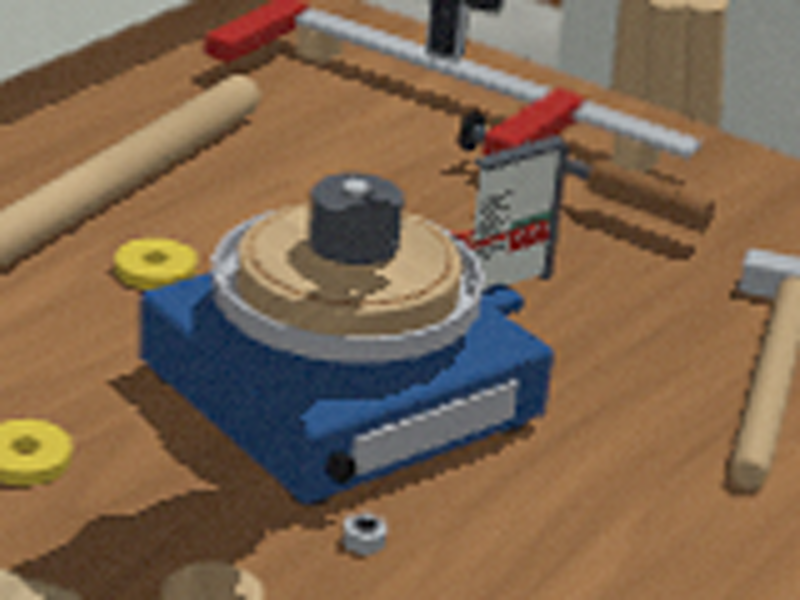

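All three rings lie flat over the rod: the top ring is level to within 1 mm and 6 mm below the tip, as expected. The pointer is in the lower half of the green band, at about 31 mm.

```bash
python3 -c "
from rig import *
print(finish_job())"
```

```text
the job is handed in; nothing more can be done
None
```

I threaded three rings flat over the rod and let them go, left the fourth on the board, and handed the job in at about 46 s. The pointer read about 31 mm from the side camera, inside the green band. The hand-in printed no verdict.

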